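# Pack the clamp gap with spacers and hold the clamp closed

### The arm

A 7-joint arm with a two-finger parallel gripper is mounted at the origin on a cart in front of the work surface, level with it; the furniture and walls round the work are solid. World frame = base frame: x ahead of the robot, y to its left, z up, the work surface at z = 0. Lengths are in m, angles in rad, forces in N, time in s.
With the tool pointing down it reaches from about 0.425 to 0.925 m from the base axis. Payload 6.8 kg.
Tool frame: the origin (TCP) lies midway between the tips of the shut fingers; the grasp point (between the pads) lies 19 mm behind it; x points along the fingers, y is the direction in which the jaws open and shut, and the axes are right-handed (so a half turn about x gives the same grasp; the last joint's range is limited). The gripper opens to 85 mm and grips with 20 to 120 N. Pads are 22 mm wide; open, the fingers measure 114 mm over their backs; the gripper's body (76 mm by 85 mm) begins 54 mm behind the grasp point. The pads swing forward as they close: fully open they stand 13 mm farther back than shut.
Start: joints at [-1.248, 0.477, 0.022, 1.555, -0.011, 1.109, -0.083], TCP at [0.282, 0.613, 0.231] pointing down, gripper open.
Joint ranges: [-2.96, 2.96], [-0.34, 2.1], [-1.41, 1.46], [0.24, 2.44], [-1.37, 4.51], [0.17, 1.92], [-2.96, 2.96]. Speed limits (rad/s): [2.39, 2.39, 3.14, 3.14, 3.14, 3.14, 3.14].

### API

Orientations are given as a rotation vector (axis times angle).
In Python, from bench import r, viewer, nets gives the robot as it stands.
- The arm moves only by the shell command python3 -m pendant 'ROWS' [FORCE]. ROWS is JSON, one flat list of numbers, 5 for each row, row after row: the finger opening in mm, from 0 to 85.4, then the shift along the tool's x, y, z in mm, then the turn about the tool's x in rad. A call has 1 to 20 rows; each row shifts and turns the commanded pose from where the row before left it, along the tool's axes as they then stand; what a row does not reach is not made up. A row lasts 1/8 s, in which the tool goes at most 62.5 mm and 10.7 degrees, less where a joint would pass 70% of its speed; a pose out of reach is approached as far as the arm can. A call with a gripper value outside its range is refused whole. The fingers move at their own pace and stop on an object; FORCE is the grip in N (left out, the last holds). Time passes only in rows, so rows that do not move let the fingers close. It gives the time, the measured TCP pose, the force and the opening at its end, in the units of the state.
- r.get_obs(): the state, without advancing time (a new reading comes with each control period).
- viewer.grab_frame(name): name is "side" or "top"; returns (picture, depth): 384x512x3 uint8, red, green, blue; 384x512 float32, m along the optical axis (not along the pixel's ray), 0 where there is no reading.
- viewer.calibration(name): a dict with "mtx" (3x3 intrinsics, pixels), "distortion" ([k1, k2, p1, p2, k3] as OpenCV has them; the pictures are not rectified), "world_to_cam" (4x4, takes a point from world to camera coordinates). Camera axes: x right, y up, looking along -z (the intrinsics and any distortion apply to the point x, -y, -z); pixel columns grow to the right and rows downward; lengths in m; the calibration is good to about 2 mm. A picture is of the moment at which its call begins. calibration takes no time and is no camera call.
- r.hand_in(): hands the job in, once; it reports no verdict.
Trained networks look in the newest picture that a camera, given by its name, has taken for a name from the list of things; names that differ only in an ending like _2 or _b are one class to them, and where a whole thing is asked for, a point or a joint stands for the part that bears it (a point fixed in the world has none). Each returns a list of dicts, best first, with "score" (0 to 1); they miss things now and then, are a little off and sometimes report something else, mostly with a low value. They report only what shows in the picture. A call takes as long as a camera call.
- nets.look_for(name, camera): "location" ([x, y, z] in m, in world coordinates, good to about 4 mm: the middle of the surface that is visible of it).
- nets.silhouettes(name, camera): "mask" (384x512 bool, what is visible of it).
The state is a dict: "clock": time; "joints": joint angles; "qvel": joint speeds; "tau": joint torques, N m; "tcp_pos": TCP position; "orientation": TCP orientation; "contact_force": force on the tool from outside, world axes, zero at the start; "moment": the same for the moment, N m; "grip_width": finger opening in m.
Only numpy, scipy, OpenCV 4.12 (cv2) and the standard library are available. Lean on these libraries where they do the work, as an engineer would, in place of code of your own. Each camera call takes 0.05 s, during which the arm holds its last target. There are 200 camera calls.

### The job

Stand steel spacer blocks in the gap of the green clamp fixture, on its bed, flat faces towards the stop block and the brass pad and centred on them, adding just as many as it takes until the carriage, pushed fully home by its red handle, presses its sprung pad firmly on the packed stack and traps it against the stop block: with too few the pad stays slack, with too many the carriage will not go home. Finish while still holding the carriage fully home against the spring, and do not let go, as the spring would push it back. Leave the other things on the bench where they are.

Things in the scene. Friction and masses are not known exactly. Their poses are not given: they have to be found in the camera images.
- fixture: green clamp fixture screwed to the bench: a flat bed 210 mm long (its x, the slide direction, + towards the stop block) x 84 mm wide (y) x 12 mm high. Origin: centre of the bed's underside, at bench level. The stop block stands at the +x end, the carriage slides at the -x end, the gap for the spacers is between them; all are centred on y = 0. Two small pins on the bed are the carriage's home stop
- stop_block: grey steel stop block fixed on the bed, nose 20 mm wide and 30 mm high above the bed (a gripper can straddle it), with a lower foot 56 mm wide and 12 mm high that begins 20 mm behind the face. Origin: foot of its flat face, on the bed; the face looks to its -x, towards the carriage. Where it is set along the bed differs from time to time (its face at x = 43 to 57 mm of the fixture), so that two or three spacers are needed
- carriage (a joint): slide of the aluminium carriage, in m: 0 = fully home (nearest the stop block, on its pins), up to 0.060 = drawn back. It slides with little friction (0.4 N) and stays where it is left unless the spring pushes. At 0 its front face is at x = 15 mm of the fixture; body 50 mm long, 40 mm wide, top 42 mm above the bench
- handle (a point): middle of the gripping part of the carriage's upright red handle, 72 mm above the bench. The handle is 14 mm thick along the slide (fixture x), 26 mm wide across it, rises from 42 to 87 mm above the bench; its centre is 35 mm behind the carriage's front face (at x = -20 mm of the fixture when home)
- pad (a joint): how far the sprung brass pad on the front of the carriage is pushed in, in m: 0 = slack, 0.013 = pushed in to its limit; spring 600 N/m (about 8 N at the limit). Firmly pressed means at least 2 mm
- pad_face (a point): centre of the front face of the brass pad (20 mm wide, 26 mm high, 15 mm above the bed at its centre); it stands 20 mm ahead of the carriage's front face when slack, so that slack and with the carriage home it is at x = 35 mm of the fixture. It pushes spacers that stand apart together as the carriage closes
- gap_mid (a point): point on the bed (z = 12 mm) on the centre line at x = 30 mm of the fixture, in the gap
- spacer_1: loose bright steel gauge block used as a spacer, 9 mm thick (x) x 30 mm wide (y) x 30 mm high (z), 22 g, standing on edge; one of three alike. Origin: centre of its underside; its x axis is normal to the two large 30 x 30 faces
- spacer_2: loose bright steel gauge block used as a spacer, 9 mm thick (x) x 30 mm wide (y) x 30 mm high (z), 22 g, standing on edge; one of three alike. Origin: centre of its underside; its x axis is normal to the two large 30 x 30 faces
- spacer_3: loose bright steel gauge block used as a spacer, 9 mm thick (x) x 30 mm wide (y) x 30 mm high (z), 22 g, standing on edge; one of three alike. Origin: centre of its underside; its x axis is normal to the two large 30 x 30 faces
- bolt_m12b: bystander: steel bolt standing on its head, 63 mm high, origin under it; leave it
- bolt_m16: bystander: thicker steel bolt standing on its head, 60 mm high, origin under it; leave it
- v_block: bystander: grey steel V-block, 55x50x40 mm, behind the fixture, origin under it; leave it
- grease_tin: bystander: round tin, 64 mm across, 40 mm high, origin under it; leave it
- marker: bystander: black marker pen, 135 mm long, lying behind the fixture, origin under its middle; leave it

How it is judged:
By the outcome, as a careful person would: the job done as asked, in the order asked, and still so for the second after the job is handed in, while the arm keeps its last pose, push and grip.
It also fails if it takes over 72 s, if anything falls off the work surface, if the arm or the gripper's body presses on something with over 40 N, if the wrist force passes 120 N, or if a joint passes its speed limit or range.

## Working session

There is one attempt and no reset: what is moved stays moved. The work goes in short steps, Python scripts to look and compute and a shell command to move; the robot and the scene stay as the last step left them, time stands still between calls to the robot, and variables do not carry over. Pictures are saved under pics/ and viewed, about 8 in all and at most 12, crops included, and the job is handed in when it is done.

```bash
mkdir -p pics; cat > h.py <<'E'
import numpy as np, cv2
from bench import r, viewer, nets
def cloud(cam):
    im,d=viewer.grab_frame(cam); c=viewer.calibration(cam)
    K=np.array(c["mtx"]);D=np.array(c["distortion"]);T=np.linalg.inv(np.array(c["world_to_cam"]))
    v,u=np.mgrid[0:384,0:512]
    p=cv2.undistortPoints(np.stack([u.ravel(),v.ravel()],1).astype(np.float64)[:,None],K,D)[:,0]
    z=d.ravel(); P=np.stack([p[:,0]*z,-p[:,1]*z,-z,np.ones_like(z)],1)@T.T
    P=P[:,:3].reshape(384,512,3); P[d==0]=np.nan
    return im,d,P
def save(im,n,s=1.5): cv2.imwrite(f"pics/{n}.png",cv2.resize(im[...,::-1],None,fx=s,fy=s))
E
python3 - <<'E'
from h import *
o=r.get_obs();print(o["clock"],o["tcp_pos"],o["orientation"],o["grip_width"])
for c in("top","side"):
    im,d,P=cloud(c);save(im,c+"0");np.save(c+"P.npy",P)
    print(c,np.array(viewer.calibration(c)["world_to_cam"]).round(3).tolist())
    for n in("fixture","stop_block","handle","pad_face","spacer_1","bolt_m12b","v_block","grease_tin"):
        print(n,[(np.round(x["location"],3).tolist(),round(x["score"],2)) for x in nets.look_for(n,c)])
E
```

```text
0.0 [0.28161896 0.612792   0.23033506] [ 0.3364423   1.54455454 -0.33931591] 0.08540271529916231
top [[0.012, -1.0, 0.024, 0.17], [0.99, 0.016, 0.143, -0.518], [-0.144, 0.022, 0.989, -0.875], [0.0, 0.0, 0.0, 1.0]]
fixture [([0.498, 0.009, 0.011], 0.77)]
stop_block [([0.505, 0.098, 0.04], 0.75), ([0.53, 0.395, 0.026], 0.69)]
handle [([0.494, -0.044, 0.044], 0.78), ([0.508, 0.098, 0.038], 0.58)]
pad_face [([0.505, -0.01, 0.035], 0.53)]
spacer_1 [([0.473, 0.232, 0.033], 0.56), ([0.521, 0.31, 0.027], 0.5)]
bolt_m12b [([0.391, 0.376, 0.024], 0.51)]
v_block [([0.697, -0.014, 0.028], 0.87)]
grease_tin []
side [[-0.998, -0.068, -0.009, 0.517], [0.018, -0.391, 0.92, -0.022], [-0.066, 0.918, 0.391, -1.138], [0.0, 0.0, 0.0, 1.0]]
fixture [([0.499, 0.001, 0.012], 0.91)]
stop_block [([0.512, 0.11, 0.027], 0.68)]
handle [([0.495, -0.05, 0.043], 0.79)]
pad_face [([0.504, -0.007, 0.031], 0.5)]
spacer_1 [([0.532, 0.395, 0.019], 0.75), ([0.527, 0.318, 0.019], 0.69), ([0.484, 0.241, 0.02], 0.6)]
bolt_m12b [([0.392, 0.387, 0.03], 0.61)]
v_block [([0.701, 0.003, 0.029], 0.65), ([0.48, 0.241, 0.022], 0.36)]
grease_tin [([0.354, 0.199, 0.032], 0.78)]
```

View pics/top0.png

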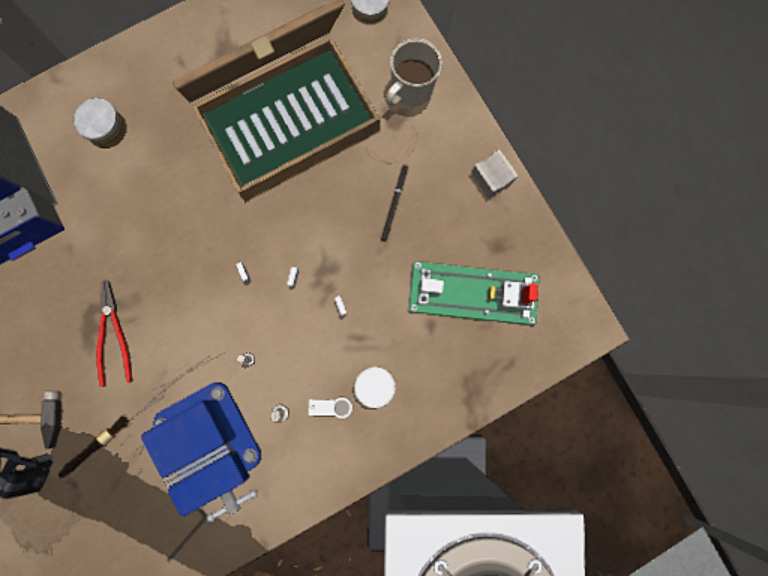

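View pics/side0.png

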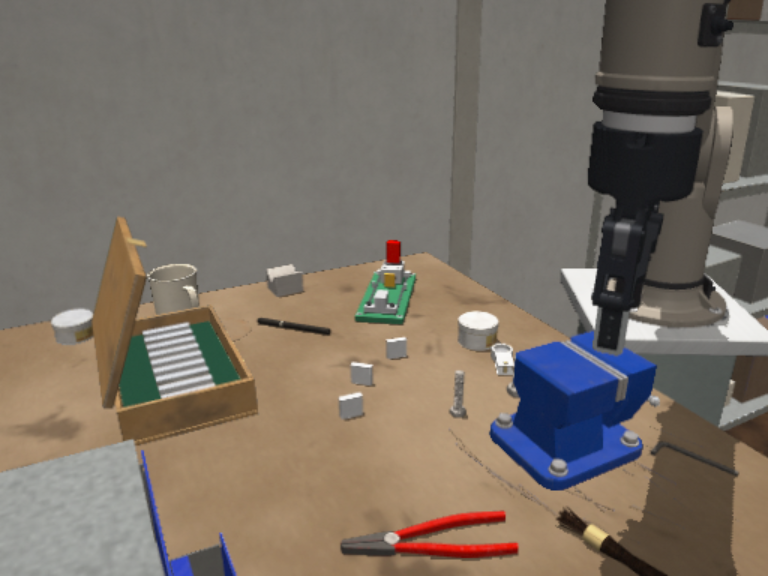

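Top view: the fixture is at (475,293) with the stop block on the left (+y) and the red handle on the right, carriage drawn back. The spacers are at (242,272), (293,276) and (340,306). The side view agrees. Next I measure them.

```bash
cat >> h.py <<'E'
def rect(p):
    c,s,a=cv2.minAreaRect((p[:,:2]*1000).astype(np.float32)); b=cv2.boxPoints((c,s,a))
    e=max([b[1]-b[0],b[2]-b[1]],key=np.linalg.norm); return np.round(c,1),np.round(s,1),round(np.degrees(np.arctan2(e[1],e[0]))%180,1)
E
python3 - <<'E'
from h import *
from scipy.spatial.transform import Rotation as R
print(R.from_rotvec(r.get_obs()["orientation"]).as_matrix().round(3))
for c in("top","side"):
    im,d,P=cloud(c); hsv=cv2.cvtColor(im,cv2.COLOR_RGB2HSV)
    z=P[...,2]
    bx=(P[...,0]>.4)&(P[...,0]<.6)&(P[...,1]>-.13)&(P[...,1]<.16)
    g=bx&(hsv[...,0]>50)&(hsv[...,0]<85)&(hsv[...,1]>80)&(z<.02)
    print(c,"bed",rect(P[g]),np.median(z[g]))
    for n,m in(("red",bx&((hsv[...,0]<8)|(hsv[...,0]>172))&(hsv[...,1]>150)&(z>.06)),("brass",bx&(hsv[...,0]>18)&(hsv[...,0]<32)&(hsv[...,1]>130)&(z>.02)),("stop",bx&(z>.032)&(P[...,1]>.05))):
        print(n,m.sum(),rect(P[m]) if m.sum()>3 else "",np.nanmax(np.where(m,z,np.nan)))
    for q in[(.477,.236),(.524,.314),(.53,.395)]:
        m=(np.hypot(P[...,0]-q[0],P[...,1]-q[1])<.03)
        for lo,hi in((.006,.05),(.022,.05)):
            k=m&(z>lo)&(z<hi);print("sp",q,k.sum(),rect(P[k]) if k.sum()>3 else"",P[k].mean(0).round(4),np.nanmax(z[k]))
E
```

```text
[[-0.     0.418  0.909]
 [ 0.     0.909 -0.418]
 [-1.     0.    -0.   ]]
top bed (array([504.2,  19.7]), array([208.2,  83.2]), np.float32(84.8)) 0.010770171989859412
red 94 (array([497.3, -54.8]), array([14. , 24.7]), np.float32(172.9)) 0.08805061187181706
brass 21 (array([501.5,  -4.3]), array([18.1,  7.1]), np.float32(5.8)) 0.042020144967760964
stop 128 (array([511.7,  92.1]), array([33.8, 20.4]), np.float32(85.3)) 0.0444727313218074
sp (0.477, 0.236) 50 (array([478.9, 236.5]), array([29.3,  8.6]), np.float32(21.7)) [0.4781 0.2362 0.028 ] 0.03357971201577148
sp (0.477, 0.236) 47 (array([479.1, 236.5]), array([29. ,  8.6]), np.float32(21.7)) [0.4789 0.2365 0.0291] 0.03357971201577148
sp (0.524, 0.314) 65 (array([524.8, 315.2]), array([ 9.3, 29.1]), np.float32(166.5)) [0.524  0.3144 0.0254] 0.03211110643121351
sp (0.524, 0.314) 51 (array([524.8, 315.2]), array([ 9.3, 29. ]), np.float32(166.5)) [0.5244 0.315  0.0286] 0.03211110643121351
sp (0.53, 0.395) 69 (array([531.2, 396.6]), array([30.2,  9.4]), np.float32(25.8)) [0.5307 0.3953 0.0253] 0.032680182187000195
sp (0.53, 0.395) 53 (a
[... 538 characters left out ...]
 np.float32(20.5)) [0.4778 0.2403 0.0199] 0.03198875686798186
sp (0.477, 0.236) 66 (array([477.9, 238. ]), array([30.3, 11.6]), np.float32(18.2)) [0.4777 0.2396 0.0277] 0.03198875686798186
sp (0.524, 0.314) 170 (array([523.9, 315.3]), array([12.8, 31.4]), np.float32(164.4)) [0.5234 0.3185 0.0204] 0.031551176495416555
sp (0.524, 0.314) 81 (array([523.9, 315.1]), array([12.2, 31.4]), np.float32(167.0)) [0.5237 0.3178 0.0274] 0.031551176495416555
sp (0.53, 0.395) 200 (array([530.1, 396.2]), array([30.5, 12. ]), np.float32(25.7)) [0.5298 0.3993 0.02  ] 0.03127573430780711
sp (0.53, 0.395) 92 (array([530.8, 396.5]), array([28.9, 12. ]), np.float32(25.7)) [0.5304 0.3985 0.0274] 0.03127573430780711
```

```bash
cat > go.py <<'E'
import sys
from h import *
from scipy.spatial.transform import Rotation as R
# usage: x y z(mm) jawdeg -> turn, then shift in tool axes after the turn
o=r.get_obs();M=R.from_rotvec(o["orientation"]).as_matrix();p=np.array(o["tcp_pos"])*1000
a=[float(s) for s in sys.argv[1:]]
F=np.array([504.0,19.9]);u=np.array([.0906,.9959]);v=np.array([-.9959,.0906])
q=p[:2]-F
print("t %.2f tcp"%o["clock"],p.round(1),"fix",(q@u).round(1),(q@v).round(1),"F",np.round(o["contact_force"],1),"w %.1f"%(o["grip_width"]*1e3),"j7 %.2f"%o["joints"][6],"tilt",M[:,0].round(3))
if a:
    cur=np.arctan2(M[1,1],M[0,1]);t=(cur-np.radians(a[3])+np.pi/2)%np.pi-np.pi/2
    M2=M@R.from_euler("x",t).as_matrix()
    print("turn %.3f"%t,"shift",(M2.T@(np.array(a[:3])-p)).round(1))
E
python3 go.py 531.2 396.7 4 26; python3 go.py 524.6 315.2 4 166.5
```

```text
t 1.00 tcp [281.9 613.3 231.3] fix 570.9 275.0 F [ 0.2  0.2 -0.3] w 85.5 j7 -0.08 tilt [ 0.  0. -1.]
turn 0.686 shift [227.3 129.1 304. ]
t 1.00 tcp [281.9 613.3 231.3] fix 570.9 275.0 F [ 0.2  0.2 -0.3] w 85.5 j7 -0.08 tilt [ 0.  0. -1.]
turn 1.376 shift [227.3 305.6 233.2]
```

```bash
python3 -m pendant '[85,0,0,0,0.17, 85,0,0,0,0.17, 85,0,0,0,0.17, 85,0,0,0,0.176, 60,0,18.5,43.4,0, 60,0,18.5,43.4,0, 60,0,18.5,43.4,0, 60,0,18.5,43.4,0, 55,0,18.5,43.4,0, 55,20,18.5,43.4,0, 55,40,18.1,43.6,0, 55,50,0,0,0, 55,50,0,0,0, 55,0,0,0,0]' 60; python3 go.py 531.2 396.7 4 26
```

```text
clock: 2.75
tcp_pos: [0.5285, 0.3948, 0.0675]
orientation: [0.862, 1.393, -0.875]
contact_force: [-0.2, 0.6, -0.1]
grip_width: 0.055
t 2.75 tcp [528.5 394.8  67.5] fix 375.6 9.6 F [-0.2  0.6 -0.1] w 55.0 j7 -0.14 tilt [-0.006 -0.005 -1.   ]
turn 0.000 shift [63.5  3.8 -0.6]
```

```bash
python3 -m pendant '[50,0,2,-0.5,0, 50,22,0,0,0, 50,22,0,0,0, 50,15,0,0,0, 50,0,0,0,0]' 60; python3 go.py 531.2 396.7 4 26
python3 - <<'E'
from h import *
im,d,P=cloud("side");save(im[200:300,200:330],"pick1",5)
E
```

```text
clock: 3.38
tcp_pos: [0.5317, 0.3972, 0.0105]
orientation: [0.866, 1.391, -0.871]
contact_force: [0.6, 0.3, -0.2]
grip_width: 0.05
t 3.38 tcp [531.7 397.2  10.5] fix 378.3 6.6 F [ 0.6  0.3 -0.2] w 50.0 j7 -0.13 tilt [-0.002 -0.002 -1.   ]
turn 0.000 shift [ 6.5 -0.7  0.2]
```

View pics/pick1.png

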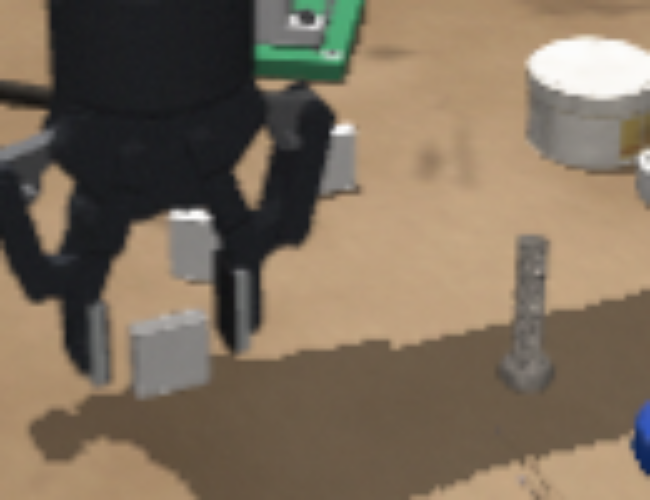

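The spacer at (170,355) stands centred between the fingers at (95,345) and (235,310). I'll lower, grip and lift.

```bash
python3 -m pendant '[50,5,0,0,0, 28,0,0,0,0, 25,0,0,0,0, 25,0,0,0,0, 25,0,0,0,0]' 60; python3 go.py ; python3 -m pendant '[25,-40,0,0,0, 25,-45,0,0,0.181, 25,0,0,0,0.181, 25,0,0,0,0.181, 25,0,0,0,0]' ; python3 go.py 508.2 65.7 60 174.8
```

```text
clock: 4.05
tcp_pos: [0.5331, 0.3983, 0.0077]
orientation: [0.869, 1.39, -0.868]
contact_force: [-0.4, -0.3, 3.6]
grip_width: 0.0287
t 4.05 tcp [533.1 398.3   7.7] fix 379.5 5.3 F [-0.4 -0.3  3.6] w 28.7 j7 -0.13 tilt [ 0.001  0.001 -1.   ]
clock: 4.68
tcp_pos: [0.5324, 0.3982, 0.0921]
orientation: [1.273, 1.166, -1.273]
contact_force: [-0.2, -0.1, -0.6]
grip_width: 0.0285
t 4.67 tcp [532.4 398.2  92.1] fix 379.3 6.0 F [-0.2 -0.1 -0.6] w 28.5 j7 -0.60 tilt [-0.    -0.001 -1.   ]
turn 0.004 shift [ 32.3   6.  333.3]
```

```bash
python3 -m pendant '[25,0,1,55.5,0, 25,0,1,55.5,0, 25,0,1,55.5,0, 25,0,1,55.5,0, 25,0,1,55.5,0, 25,10,1,55.5,0, 25,20,0,0,0, 25,0,0,0,0]'; python3 go.py 508.2 65.7 21 174.8
python3 - <<'E'
from h import *
im,d,P=cloud("side");save(im[130:250,200:350],"place1",5)
E
```

```text
clock: 5.68
tcp_pos: [0.5081, 0.0652, 0.0614]
orientation: [1.271, 1.168, -1.275]
contact_force: [0.9, -0.4, -0.2]
grip_width: 0.0283
t 5.67 tcp [508.1  65.2  61.4] fix 45.5 0.0 F [ 0.9 -0.4 -0.2] w 28.3 j7 -0.07 tilt [-0.003 -0.001 -1.   ]
turn 0.004 shift [40.4  0.1 -0.6]
```

View pics/place1.png

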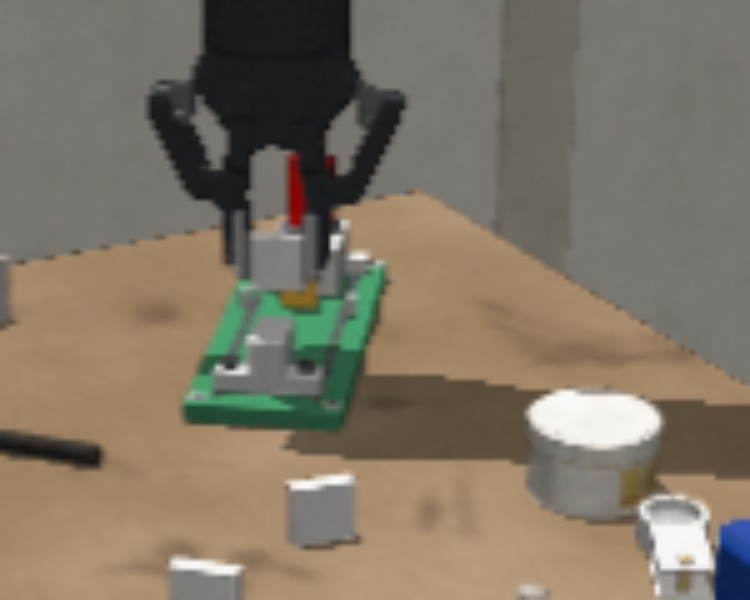

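The spacer at (278,262) is held squarely above the bed, in front of the stop nose at (270,345). I'll lower it gently.

```bash
python3 -m pendant '[25,20,0,0,0, 25,15,0,0,0, 25,5,0,0,0, 25,0,0,0,0, 25,1,0,0,0, 25,0,0,0,0]'; python3 go.py 508.2 65.7 20 174.8
```

```text
clock: 6.48
tcp_pos: [0.5095, 0.0659, 0.0217]
orientation: [1.275, 1.166, -1.274]
contact_force: [0.2, -0.5, 0.7]
grip_width: 0.0287
t 6.47 tcp [509.5  65.9  21.7] fix 46.3 -1.3 F [ 0.2 -0.5  0.7] w 28.7 j7 -0.04 tilt [ 0.001  0.    -1.   ]
turn 0.002 shift [ 1.7 -1.2  0.3]
```

```bash
python3 -m pendant '[25,0.8,-1.2,0,0, 25,0.8,0,0,0, 25,0,0,0,0]'; python3 go.py; python3 -m pendant '[36,0,0,0,0, 42,0,0,0,0, 50,0,0,0,0, 50,0,0,0,0]'; python3 go.py;  python3 -m pendant '[55,-20,0,0,0, 55,-40,0,0,0, 55,-20,0,0,0, 55,0,0,0,0]'; python3 go.py 524.6 315.2 85 166.5
python3 - <<'E'
from h import *
im,d,P=cloud("top")
z=P[...,2]
m=(abs(P[...,0]-.508)<.025)&(P[...,1]>.045)&(P[...,1]<.125)&(z>.03)&(z<.05)
F=np.array([504.0,19.9]);u=np.array([.0906,.9959]);v=np.array([-.9959,.0906])
q=P[m][:,:2]*1000-F
print(np.histogram(q@u,bins=np.arange(25,106,2.)))
print((q@v).min(),(q@v).max())
im,d,P=cloud("side");save(im[130:250,200:350],"rel1",5)
E
```

```text
clock: 6.85
tcp_pos: [0.5079, 0.066, 0.0197]
orientation: [1.274, 1.166, -1.274]
contact_force: [-0.3, -0.1, 0.0]
grip_width: 0.0285
t 6.85 tcp [507.9  66.   19.7] fix 46.3 0.3 F [-0.3 -0.1  0. ] w 28.5 j7 -0.04 tilt [-0.  0. -1.]
clock: 7.35
tcp_pos: [0.508, 0.066, 0.0197]
orientation: [1.274, 1.166, -1.274]
contact_force: [0.5, -0.7, -0.2]
grip_width: 0.0503
t 7.35 tcp [508.   66.   19.7] fix 46.3 0.2 F [ 0.5 -0.7 -0.2] w 50.3 j7 -0.04 tilt [ 0.  0. -1.]
clock: 7.85
tcp_pos: [0.5091, 0.0663, 0.101]
orientation: [1.277, 1.165, -1.272]
contact_force: [0.3, -0.1, 0.4]
grip_width: 0.0548
t 7.85 tcp [509.1  66.3 101. ] fix 46.6 -0.8 F [ 0.3 -0.1  0.4] w 54.8 j7 -0.11 tilt [ 0.003  0.001 -1.   ]
turn 0.147 shift [  16.3  -43.  -245.7]
(array([ 0,  0,  0,  0,  0,  0,  0,  0,  0,  0,  0,  7, 10,  0,  0,  8,  7,
        7,  4,  9,  9,  8,  7,  7,  7,  7,  9,  9,  8,  5,  9,  6,  6,  0,
        0,  0,  0,  0,  0,  0]), array([ 25.,  27.,  29.,  31.,  33.,  35.,  37.,  39.,  41.,  43.,  45.,
        47.,  49.,  51.,  53.,  55.,  57.,  59.,  61.,  63.,  65.,  67.,
        69.,  71.,  73.,  75.,  77.,  79.,  81.,  83.,  85.,  87.,  89.,
        91.,  93.,  95.,  97.,  99., 101., 103., 105.]))
-11.407069369689717 18.583659901488172
```

View pics/rel1.png

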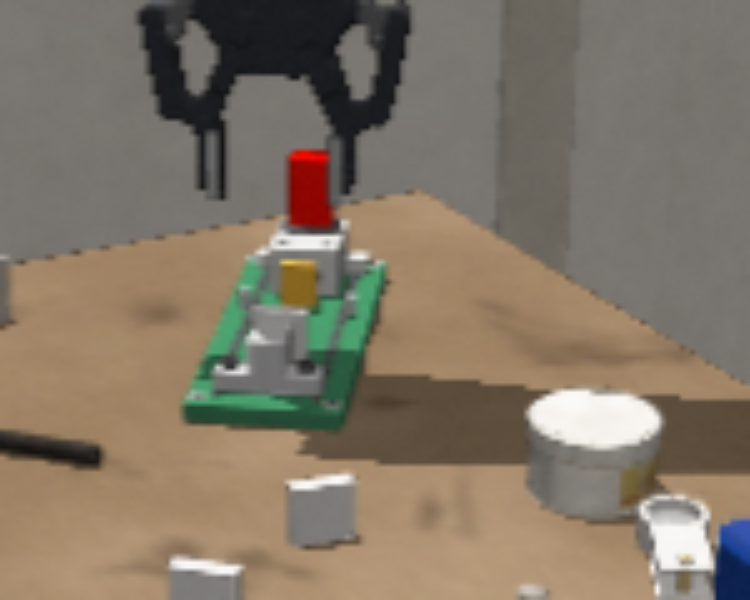

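The first spacer stands at (277,322), just in front of the nose at (270,350), and looks off-centre to the right. I'll quantify that.

```bash
cat >> h.py <<'E'
F=np.array([504.0,19.9]);u=np.array([.0906,.9959]);v=np.array([-.9959,.0906])
def fix(cam,lo,hi,zl=.03,zh=.05,yw=30):
    im,d,P=cloud(cam); q=P[...,:2]*1000-F; X=q@u;Y=q@v;z=P[...,2]
    m=(X>lo)&(X<hi)&(abs(Y)<yw)&(z>zl)&(z<zh)
    return np.stack([X[m],Y[m],z[m]*1000],1)
def rep(n,p):
    if len(p)>3: print(n,len(p),"X",np.percentile(p[:,0],[2,50,98]).round(1),"Y",np.percentile(p[:,1],[2,50,98]).round(1),"slope",np.polyfit(p[:,1],p[:,0],1)[0].round(2))
E
python3 - <<'E'
from h import *
for c in("top","side"):
    for n,a,b in(("sp",40,53),("nose",56,74),("foot/all",56,95),("carr",-100,-45)): rep(c+n,fix(c,a,b))
    rep("handle",fix(c,-100,-60,.06,.1))
    rep("pad",fix(c,-45,-15))
E
```

```text
topsp 17 X [47.8 49.7 50.9] Y [-5.7  4.3 13.9] slope -0.07
topnose 68 X [56.1 65.6 73.5] Y [-10.6  -0.9   8.8] slope 0.0
topfoot/all 132 X [56.6 73.6 89.2] Y [-11.3  -0.5   9. ] slope -0.02
sidesp 31 X [41.2 47.2 51.5] Y [-12.8   3.6  14.1] slope -0.03
sidenose 23 X [56.4 63.8 73.3] Y [-9.1  3.  10.2] slope -0.07
sidefoot/all 80 X [58.  82.8 91.8] Y [-8.9  1.4 10.4] slope -0.13
sidecarr 90 X [-83.1 -64.5 -45.4] Y [-18.1   2.8  20.3] slope -0.03
handle 84 X [-81.6 -71.2 -66.2] Y [-12.2  -0.6   8.8] slope 0.03
pad 73 X [-44.8 -40.2 -20.6] Y [-19.4   0.5  18.3] slope 0.05
```

The side view puts the spacer at Y −12.8..14.1 and the nose at −9.1..10.2, so both are centred within about 1 mm. In the top view the gripper hides part of the spacer. Next spacer.

```bash
python3 -m pendant '[50,0,0,0,0.147, 50,0,-8.6,-49.1,0, 50,0,-8.6,-49.1,0, 50,0,-8.6,-49.1,0, 50,0,-8.6,-49.1,0, 50,20,-8.6,-49.2,0, 50,30,0,0,0, 50,0,0,0,0, 50,0,0,0,0]' ; python3 go.py 524.6 315.2 7.5 166.5
```

```text
clock: 9.68
tcp_pos: [0.5243, 0.3139, 0.0505]
orientation: [1.382, 1.087, -1.382]
contact_force: [0.2, -0.3, 0.8]
grip_width: 0.0499
t 9.68 tcp [524.3 313.9  50.5] fix 294.6 6.4 F [ 0.2 -0.3  0.8] w 49.9 j7 -0.60 tilt [ 0.001 -0.    -1.   ]
turn -0.002 shift [43.  -0.1 -1.4]
```

```bash
python3 -m pendant '[50,20,0,-1.4,0, 50,15,0,0,0, 50,8,0,0,0, 50,0,0,0,0, 28,0,0,0,0, 25,0,0,0,0, 25,0,0,0,0, 25,0,0,0,0]' 60; python3 go.py ; python3 -m pendant '[25,-40,0,0,0, 25,-45,0,0,-0.147, 25,0,0,0,0, 25,0,0,0,0]' ; python3 go.py 506.5 47.8 60 174.8
```

```text
clock: 10.68
tcp_pos: [0.5244, 0.3165, 0.0073]
orientation: [1.382, 1.088, -1.38]
contact_force: [0.1, -0.7, 4.6]
grip_width: 0.0282
t 10.68 tcp [524.4 316.5   7.3] fix 297.2 6.6 F [ 0.1 -0.7  4.6] w 28.2 j7 -0.58 tilt [ 0.001  0.001 -1.   ]
clock: 11.18
tcp_pos: [0.5233, 0.3161, 0.0912]
orientation: [1.275, 1.166, -1.276]
contact_force: [-0.3, 0.2, 0.4]
grip_width: 0.0285
t 11.18 tcp [523.3 316.1  91.2] fix 296.7 7.6 F [-0.3  0.2  0.4] w 28.5 j7 -0.50 tilt [-0.001 -0.    -1.   ]
turn 0.001 shift [ 31.2   7.6 268.7]
```

```bash
python3 -m pendant '[25,0,1.5,53.7,0, 25,0,1.5,53.7,0, 25,0,1.5,53.7,0, 25,0,1.5,53.7,0, 25,0,1.5,53.7,0, 25,20,0,0,0, 25,10,0,0,0, 25,0,0,0,0]'; python3 go.py 506.5 47.8 20 174.8
```

```text
clock: 12.18
tcp_pos: [0.5064, 0.0487, 0.0603]
orientation: [1.272, 1.168, -1.276]
contact_force: [-0.5, 0.9, -0.6]
grip_width: 0.0286
t 12.18 tcp [506.4  48.7  60.3] fix 28.9 0.2 F [-0.5  0.9 -0.6] w 28.6 j7 -0.04 tilt [-0.003 -0.001 -1.   ]
turn 0.003 shift [40.3  0.3  0.9]
```

```bash
python3 -m pendant '[25,20,0,1,0, 25,14,0,0,0, 25,4,-0.5,0,0, 25,0,0,0,0, 25,2,0,0,0, 25,0,0,0,0]'; python3 go.py 506.5 47.8 19.5 174.8
```

```text
clock: 12.92
tcp_pos: [0.5071, 0.0472, 0.0219]
orientation: [1.275, 1.166, -1.274]
contact_force: [0.1, 0.1, 0.3]
grip_width: 0.0283
t 12.93 tcp [507.1  47.2  21.9] fix 27.4 -0.6 F [0.1 0.1 0.3] w 28.3 j7 -0.00 tilt [ 0.  0. -1.]
turn 0.002 shift [ 2.4 -0.7 -0.6]
```

```bash
python3 -m pendant '[25,1.2,-0.6,0,0, 25,1,0,0,0, 25,0,0,0,0]'; python3 go.py; python3 -m pendant '[36,0,0,0,0, 42,0,0,0,0, 50,0,0,0,0, 50,0,0,0,0, 55,-20,0,0,0, 55,-40,0,0,0, 55,-20,0,0,0, 55,0,0,0,0]'; python3 go.py 478.8 236.8 50 21.5
```

```text
clock: 13.3
tcp_pos: [0.5063, 0.0472, 0.0194]
orientation: [1.274, 1.166, -1.275]
contact_force: [0.7, -0.0, 0.1]
grip_width: 0.0285
t 13.30 tcp [506.3  47.2  19.4] fix 27.4 0.2 F [ 0.7 -0.   0.1] w 28.5 j7 -0.00 tilt [-0.  0. -1.]
clock: 14.3
tcp_pos: [0.5074, 0.0475, 0.1008]
orientation: [1.277, 1.164, -1.272]
contact_force: [-0.5, 0.3, -0.3]
grip_width: 0.0549
t 14.30 tcp [507.4  47.5 100.8] fix 27.8 -0.9 F [-0.5  0.3 -0.3] w 54.9 j7 -0.07 tilt [ 0.003  0.001 -1.   ]
turn -0.464 shift [  50.9   42.6 -186.7]
```

```bash
python3 -m pendant '[50,0,0,0,-0.155, 50,0,0,0,-0.155, 50,0,0,0,-0.154, 50,0,10.6,-46.7,0, 50,0,10.6,-46.7,0, 50,0,10.6,-46.7,0, 50,20,10.6,-46.7,0, 50,30,0,0,0, 50,0,0,0,0, 50,0,0,0,0]' ; python3 go.py 478.8 236.8 7.5 21.5
```

```text
clock: 15.55
tcp_pos: [0.4776, 0.2355, 0.0495]
orientation: [0.929, 1.363, -0.931]
contact_force: [0.3, -0.1, 0.1]
grip_width: 0.0499
t 15.55 tcp [477.6 235.5  49.5] fix 212.3 45.9 F [ 0.3 -0.1  0.1] w 49.9 j7 -0.03 tilt [-0.    -0.001 -1.   ]
turn -0.002 shift [42.   1.7 -0.8]
```

```bash
python3 -m pendant '[50,20,1,-0.8,0, 50,15,0,0,0, 50,7,0,0,0, 50,0,0,0,0, 28,0,0,0,0, 25,0,0,0,0, 25,0,0,0,0, 25,0,0,0,0]' 60; python3 go.py ; python3 -m pendant '[25,-40,0,0,0, 25,-45,0,0,0.155, 25,0,0,0,0.155, 25,0,0,0,0.154, 25,0,0,0,0, 25,0,0,0,0]' ; python3 go.py 504.9 29.9 60 174.8
```

```text
clock: 16.55
tcp_pos: [0.4784, 0.2378, 0.0082]
orientation: [0.93, 1.363, -0.928]
contact_force: [-1.0, -0.7, 6.4]
grip_width: 0.0284
t 16.55 tcp [478.4 237.8   8.2] fix 214.7 45.2 F [-1.  -0.7  6.4] w 28.4 j7 -0.01 tilt [ 0.001  0.001 -1.   ]
clock: 17.3
tcp_pos: [0.4779, 0.2377, 0.0924]
orientation: [1.272, 1.167, -1.272]
contact_force: [-0.1, 0.4, -0.6]
grip_width: 0.0283
t 17.30 tcp [477.9 237.7  92.4] fix 214.5 45.7 F [-0.1  0.4 -0.6] w 28.3 j7 -0.43 tilt [-0. -0. -1.]
turn 0.005 shift [ 32.4  45.7 204.5]
```

```bash
python3 -m pendant '[25,0,11.4,51.1,0.004, 25,0,11.4,51.1,0, 25,0,11.4,51.1,0, 25,0,11.4,51.1,0, 25,20,0,0,0, 25,10,0,0,0, 25,0,0,0,0]'; python3 go.py 504.9 29.9 20 174.8;  python3 -m pendant '[25,20,0,0.5,0, 25,14,0,0,0, 25,4,-0.5,0,0, 25,0,0,0,0, 25,1,0,0,0, 25,0,0,0,0]'; python3 go.py 504.9 29.9 20 174.8
```

```text
clock: 18.18
tcp_pos: [0.504, 0.0305, 0.0618]
orientation: [1.275, 1.166, -1.277]
contact_force: [-0.9, 0.2, -0.3]
grip_width: 0.0281
t 18.18 tcp [504.   30.5  61.8] fix 10.6 1.0 F [-0.9  0.2 -0.3] w 28.1 j7 -0.00 tilt [-0.002 -0.    -1.   ]
turn -0.000 shift [41.8  1.   0.5]
clock: 18.92
tcp_pos: [0.5043, 0.0295, 0.0238]
orientation: [1.278, 1.164, -1.277]
contact_force: [-0.7, 0.7, -0.2]
grip_width: 0.0282
t 18.93 tcp [504.3  29.5  23.8] fix 9.6 0.6 F [-0.7  0.7 -0.2] w 28.2 j7 0.03 tilt [ 0.  0. -1.]
turn -0.002 shift [ 3.8  0.6 -0.4]
```

Bed contact is expected near z≈20. I'll lower the rest, release, rise clear of the handle and look.

```bash
python3 -m pendant '[25,2,0.6,0,0, 25,1.6,0,0,0, 25,0,0,0,0]'; python3 go.py; python3 -m pendant '[36,0,0,0,0, 42,0,0,0,0, 50,0,0,0,0, 50,0,0,0,0, 55,-20,0,0,0, 55,-50,0,0,0, 55,-50,0,0,0, 55,0,0,-30,0, 55,0,0,0,0]'; python3 - <<'E'
from h import *
for c in("top","side"):
    for n,a,b in(("sp3",3,17),("sp2",21,35),("sp1",39,53),("nose",56,74)): rep(c+n,fix(c,a,b,.025,.05))
    rep("handle",fix(c,-100,-60,.06,.095))
im,d,P=cloud("side");save(im[130:250,200:350],"all3",5)
E
python3 go.py
```

```text
clock: 19.3
tcp_pos: [0.5048, 0.0294, 0.0202]
orientation: [1.278, 1.164, -1.277]
contact_force: [-1.4, 0.4, 4.7]
grip_width: 0.0287
t 19.30 tcp [504.8  29.4  20.2] fix 9.6 0.0 F [-1.4  0.4  4.7] w 28.7 j7 0.04 tilt [ 0.  0. -1.]
clock: 20.42
tcp_pos: [0.5079, 0.0618, 0.1405]
orientation: [1.276, 1.166, -1.273]
contact_force: [-0.2, -0.3, -0.1]
grip_width: 0.0549
topsp1 60 X [41.9 46.9 50.9] Y [-15.6  -1.3  13.8] slope -0.01
topnose 71 X [56.3 65.  73.7] Y [-10.7  -0.5   8.8] slope -0.05
sidesp3 29 X [ 4.2 11.8 14.5] Y [-12.9   5.1  14.5] slope -0.02
sidesp2 36 X [21.9 27.8 32.4] Y [-13.3   1.3  14.2] slope -0.01
sidesp1 35 X [40.4 49.2 52.2] Y [-12.6   6.2  14.3] slope 0.03
sidenose 27 X [56.6 63.5 73.6] Y [-8.   2.7 10.3] slope -0.21
handle 102 X [-83.8 -71.6 -66.6] Y [-12.3   1.2  13.2] slope -0.14
t 20.98 tcp [507.4  59.  139.8] fix 39.2 0.1 F [-0.9  0.6 -0.2] w 55.3 j7 -0.13 tilt [-0. -0. -1.]
```

View pics/all3.png

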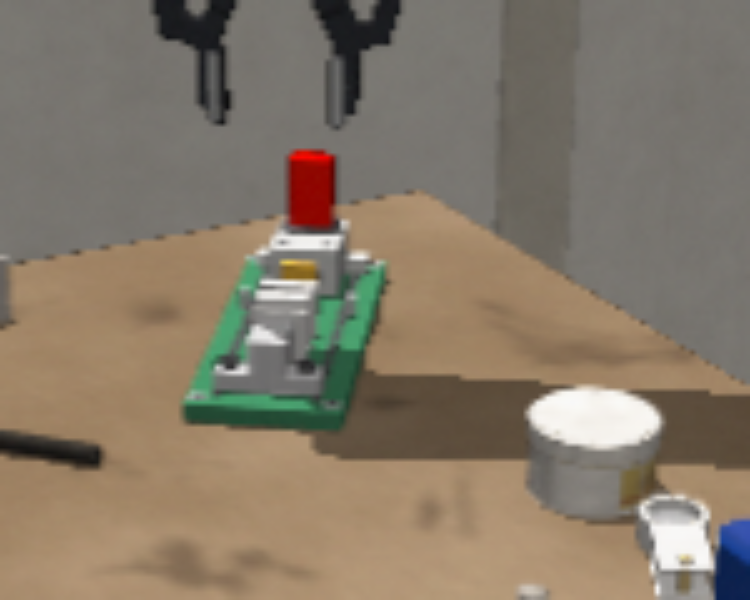

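All three stand upright and square, at (283,290), (278,310) and (270,330) in the crop, and the side view shows them on the centre line within about 1 mm. Next, the handle.

```bash
python3 -m pendant '[60,0,0,38,0, 60,0,0,38,0, 60,0,0,38,0, 60,20,0,0,0, 60,30,0,0,0, 60,20,0,0,0, 60,0,0,0,0, 60,0,0,0,0]' ; python3 go.py 497.2 -54.8 57 174.8
```

```text
clock: 21.98
tcp_pos: [0.4974, -0.0544, 0.0705]
orientation: [1.278, 1.163, -1.277]
contact_force: [0.7, -0.5, -0.3]
grip_width: 0.0599
t 21.98 tcp [497.4 -54.4  70.5] fix -74.6 -0.1 F [ 0.7 -0.5 -0.3] w 59.9 j7 0.18 tilt [ 0.001 -0.    -1.   ]
turn -0.002 shift [13.5 -0.2  0.4]
```

```bash
python3 -m pendant '[60,13,0,0,0, 60,0,0,0,0, 30,0,0,0,0, 20,0,0,0,0, 20,0,0,0,0, 20,0,0,0,0, 20,0,0,0,0]' 90; python3 go.py; python3 -m pendant '[20,0,0,-5,0, 20,0,0,-5,0, 20,0,0,-5,0, 20,0,0,-5,0, 20,0,0,0,0]';python3 go.py 501 -13 57 174.8
python3 - <<'E'
from h import *
for c in("top","side"):
    rep("handle",fix(c,-100,-20,.06,.088,20)); 
E
```

```text
clock: 22.85
tcp_pos: [0.4969, -0.0543, 0.0574]
orientation: [1.278, 1.164, -1.277]
contact_force: [-0.8, 0.3, 5.5]
grip_width: 0.0245
t 22.85 tcp [496.9 -54.3  57.4] fix -74.5 0.4 F [-0.8  0.3  5.5] w 24.5 j7 0.19 tilt [ 0.  0. -1.]
clock: 23.48
tcp_pos: [0.4988, -0.0335, 0.0574]
orientation: [1.278, 1.165, -1.277]
contact_force: [-3.0, 0.3, 8.1]
grip_width: 0.0245
t 23.48 tcp [498.8 -33.5  57.4] fix -53.7 0.4 F [-3.   0.3  8.1] w 24.5 j7 0.15 tilt [-0.     0.001 -1.   ]
turn -0.002 shift [  0.4   0.4 -20.7]
handle 20 X [-47.8 -40.2 -39.4] Y [-19.3  11.6  18.4] slope -0.0
handle 126 X [-55.5 -48.8 -39.6] Y [-19.   -1.7  18.1] slope 0.04
```

```bash
python3 -m pendant '[20,-0.5,0,-3,0, 20,-0.5,0,-3,0, 20,0,0,-3,0, 20,0,0,-3,0, 20,0,0,-3,0, 20,0,0,-3,0, 20,0,0,0,0]';python3 go.py;python3 -m pendant '[20,0,0,-2.5,0, 20,0,0,-2.5,0, 20,0,0,-2.5,0, 20,0,0,0,0]';python3 go.py
python3 - <<'E'
from h import *
im,d,P=cloud("side");save(im[130:250,200:350],"mid",5)
E
```

```text
clock: 24.45
tcp_pos: [0.5003, -0.0159, 0.0575]
orientation: [1.277, 1.164, -1.277]
contact_force: [4.0, 0.1, -16.6]
grip_width: 0.0242
t 24.45 tcp [500.3 -15.9  57.5] fix -36.0 0.4 F [  4.    0.1 -16.6] w 24.2 j7 0.12 tilt [-0.  0. -1.]
clock: 24.95
tcp_pos: [0.501, -0.0085, 0.0576]
orientation: [1.277, 1.164, -1.277]
contact_force: [4.7, -0.0, -23.6]
grip_width: 0.0249
t 24.95 tcp [501.   -8.5  57.6] fix -28.5 0.4 F [  4.7  -0.  -23.6] w 24.9 j7 0.10 tilt [-0.  0. -1.]
```

View pics/mid.png

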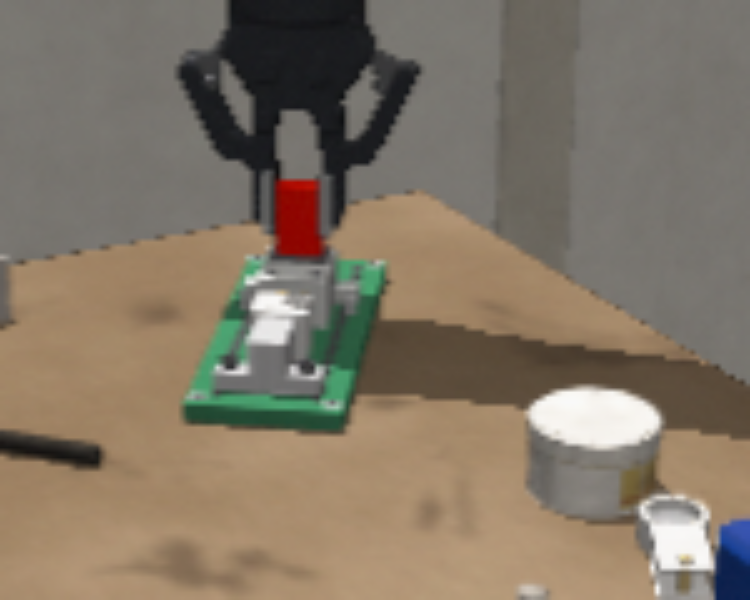

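The carriage is closing and the spacers stay upright in front of the nose, around (280,305). The downward wrist load comes from my 1 mm lift, so I'll undo that and carry on home.

```bash
python3 -m pendant '[20,0.8,0.2,0,0, 20,0,0,-2,0, 20,0,0,-1.5,0, 20,0,0,0,0]';python3 go.py;python3 -m pendant '[20,0,0,-1.5,0, 20,0,0,-1.5,0, 20,0,0,0,0]';python3 go.py;python3 -m pendant '[20,0,0,-1,0, 20,0,0,-1,0, 20,0,0,0,0]';python3 go.py
```

```text
clock: 25.5
tcp_pos: [0.5013, -0.0054, 0.0575]
orientation: [1.278, 1.164, -1.278]
contact_force: [-2.5, -0.5, -2.6]
grip_width: 0.0242
t 25.50 tcp [501.3  -5.4  57.5] fix -25.4 0.4 F [-2.5 -0.5 -2.6] w 24.2 j7 0.10 tilt [-0.001  0.    -1.   ]
clock: 25.88
tcp_pos: [0.5017, -0.0022, 0.0574]
orientation: [1.277, 1.165, -1.278]
contact_force: [-5.4, 0.2, 4.7]
grip_width: 0.0245
t 25.88 tcp [501.7  -2.2  57.4] fix -22.2 0.3 F [-5.4  0.2  4.7] w 24.5 j7 0.09 tilt [-0.001  0.001 -1.   ]
clock: 26.25
tcp_pos: [0.5018, -0.0006, 0.0574]
orientation: [1.277, 1.164, -1.278]
contact_force: [-5.2, -1.6, 5.4]
grip_width: 0.0243
t 26.25 tcp [501.8  -0.6  57.4] fix -20.6 0.3 F [-5.2 -1.6  5.4] w 24.3 j7 0.09 tilt [-0.001  0.    -1.   ]
```

```bash
python3 -m pendant '[20,0,0,-1,0, 20,0,0,0,0]';python3 go.py;python3 -m pendant '[20,0,0,-1,0, 20,0,0,0,0]';python3 go.py;python3 -m pendant '[20,0,0,-1,0, 20,0,0,0,0]';python3 go.py
```

```text
clock: 26.5
tcp_pos: [0.5019, 0.0002, 0.0574]
orientation: [1.277, 1.164, -1.278]
contact_force: [-5.6, -1.2, 4.2]
grip_width: 0.0243
t 26.50 tcp [5.019e+02 2.000e-01 5.740e+01] fix -19.8 0.3 F [-5.6 -1.2  4.2] w 24.3 j7 0.08 tilt [-0.001  0.    -1.   ]
clock: 26.75
tcp_pos: [0.5019, 0.001, 0.0574]
orientation: [1.277, 1.164, -1.278]
contact_force: [-5.1, -2.4, 4.8]
grip_width: 0.0239
t 26.75 tcp [501.9   1.   57.4] fix -19.0 0.3 F [-5.1 -2.4  4.8] w 23.9 j7 0.08 tilt [-0.001 -0.    -1.   ]
clock: 27.0
tcp_pos: [0.502, 0.0014, 0.0574]
orientation: [1.277, 1.163, -1.279]
contact_force: [-6.2, -4.5, 4.8]
grip_width: 0.0244
t 27.00 tcp [502.    1.4  57.4] fix -18.6 0.3 F [-6.2 -4.5  4.8] w 24.4 j7 0.08 tilt [-0.001 -0.001 -1.   ]
```

```bash
python3 -m pendant '[20,0,0,-1,0, 20,0,0,0,0]';python3 go.py;python3 -m pendant '[20,0,0,-1,0, 20,0,0,0,0]';python3 go.py; python3 -m pendant '[20,0,0,-1,0, 20,0,0,0,0]';python3 go.py
python3 - <<'E'
from h import *
im,d,P=cloud("top");save(im[165:225,265:365],"topend",8)
im,d,P=cloud("side");save(im[150:220,225:325],"sideend",8)
E
```

```text
clock: 27.25
tcp_pos: [0.502, 0.0015, 0.0574]
orientation: [1.277, 1.162, -1.28]
contact_force: [-6.3, -6.3, 4.3]
grip_width: 0.0249
t 27.25 tcp [502.    1.5  57.4] fix -18.6 0.3 F [-6.3 -6.3  4.3] w 24.9 j7 0.08 tilt [-0.001 -0.002 -1.   ]
clock: 27.5
tcp_pos: [0.502, 0.0014, 0.0574]
orientation: [1.277, 1.161, -1.281]
contact_force: [-6.0, -9.1, 5.5]
grip_width: 0.0244
t 27.50 tcp [502.    1.4  57.4] fix -18.6 0.3 F [-6.  -9.1  5.5] w 24.4 j7 0.08 tilt [-0.001 -0.003 -1.   ]
clock: 27.75
tcp_pos: [0.502, 0.0015, 0.0574]
orientation: [1.277, 1.16, -1.282]
contact_force: [-5.3, -11.6, 6.3]
grip_width: 0.0243
t 27.75 tcp [502.    1.5  57.4] fix -18.5 0.3 F [ -5.3 -11.6   6.3] w 24.3 j7 0.07 tilt [-0.001 -0.004 -1.   ]
```

View pics/sideend.png

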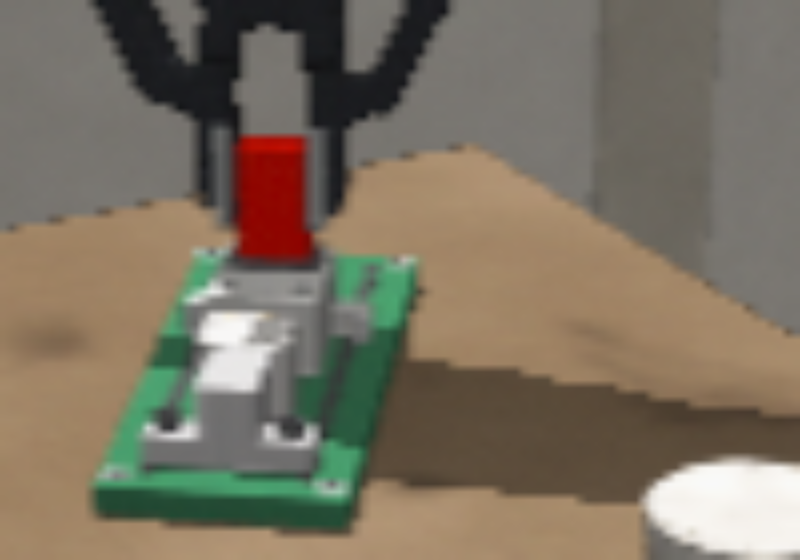

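View pics/topend.png

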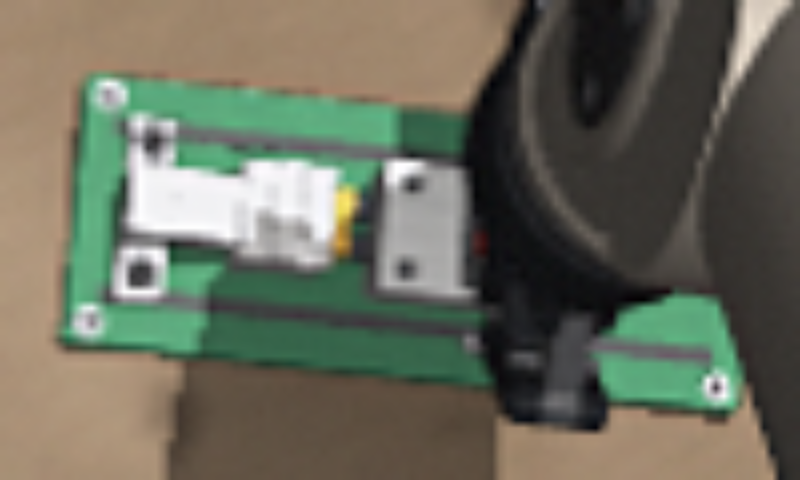

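```bash
python3 -m pendant '[20,0,0,-1,0, 20,0,0,0,0, 20,0,0,0,0, 20,0,0,0,0]';python3 go.py
python3 - <<'E'
from h import *
p=fix("top",-5,95,.034,.05,20); h=np.histogram(p[:,0],bins=np.arange(-5,96,2.))
print([(int(b),int(n)) for n,b in zip(*h)])
for n,a,b in(("stack",29,54),("nose",59,75),("carr",0,16)): rep(n,p[(p[:,0]>a)&(p[:,0]<b)])
rep("side stack",fix("side",29,54,.034,.05,20))
im,d,P=cloud("top");h=cv2.cvtColor(im,cv2.COLOR_RGB2HSV);q=P[...,:2]*1000-F
m=(h[...,0]>18)&(h[...,0]<32)&(h[...,1]>130)&(P[...,2]>.02)&(abs(q@v)<14)&(abs(q@u-25)<20);rep("brass",np.stack([(q@u)[m],(q@v)[m],P[...,2][m]],1))
E
```

```text
clock: 28.35
tcp_pos: [0.502, 0.0015, 0.0574]
orientation: [1.276, 1.159, -1.283]
contact_force: [-5.5, -14.6, 6.1]
grip_width: 0.0247
t 28.35 tcp [502.    1.5  57.4] fix -18.5 0.3 F [ -5.5 -14.6   6.1] w 24.7 j7 0.07 tilt [-0.001 -0.005 -1.   ]
[(-5, 12), (-3, 14), (-1, 16), (1, 14), (3, 15), (5, 12), (7, 14), (9, 14), (11, 16), (13, 12), (15, 14), (17, 0), (19, 0), (21, 4), (23, 6), (25, 8), (27, 8), (29, 10), (31, 9), (33, 10), (35, 12), (37, 11), (39, 10), (41, 12), (43, 11), (45, 10), (47, 10), (49, 12), (51, 10), (53, 10), (55, 12), (57, 6), (59, 7), (61, 6), (63, 7), (65, 8), (67, 8), (69, 7), (71, 8), (73, 7), (75, 7), (77, 7), (79, 8), (81, 7), (83, 6), (85, 8), (87, 7), (89, 4), (91, 0), (93, 0)]
stack 133 X [29.9 41.8 53.3] Y [-16.1  -0.6  13.2] slope 0.06
nose 58 X [59.6 67.5 74.6] Y [-10.7  -1.    8.7] slope 0.06
carr 116 X [ 0.6  8.7 15.8] Y [-19.3   0.   18.9] slope -0.03
side stack 49 X [30.3 43.1 52.9] Y [-14.8   1.   14.8] slope -0.02
brass 15 X [24.4 25.9 27.6] Y [-8.1 -0.5  7.9] slope -0.05
```

Everything agrees:
- **Carriage:** it is on a hard stop, because the wrist force rises while the position stays put. Its front face measures 15–17 mm.
- **Pad:** its face is about 14 mm ahead of the carriage, so it is pushed in about 5–6 mm.
- **Stack:** it is 27 mm long, in contact with the nose and on the same centre line.

Handing in.

```bash
python3 -c "
from bench import r
print(r.hand_in()); print(r.get_obs()['contact_force'])"
```

```text
the job is handed in; nothing more can be done
None
the job is handed in; nothing more can be done
```

I stood all three spacers in the gap and pushed the carriage home by its red handle. I then handed the job in at about 28 s, still gripping the handle and pushing; the hand-in gives no verdict.

**Why three:** the stop face measured about 55–57 mm along the fixture. Two spacers would have left the pad slack.

**Last checks:**
- **Carriage home:** in the last 5 mm of pushing, the wrist force along the slide rose from about 4.5 to 14.6 N while the position stayed put. That means it is on its pins.
- **Pad pressed:** it is pushed in about 5–6 mm by the top camera. The force just before the hard stop (about 2.5–4.5 N) suggests about 4–7 mm. Both are above the 2 mm needed.
- **Stack:** it measures about 27 mm long, runs without a gap from pad to nose, and is centred on the nose within about 1 mm.

**Disagreements:**
- **Home position:** the gripper and the carriage front both read about 1.5 mm further along than the nominal home position. That matches the camera and fixture-frame error, so I took it as measurement bias.
- **First spacer:** just after placing, the top view suggested it was about 3.5 mm off-centre. The gripper was hiding part of it, and later views from both cameras showed it centred.

I did not move any of the other things on purpose, but I did not measure their positions again at the end.

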